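Refit the battery cover of a bench power pack

TASK

Put the loose battery cover back on the grey power pack that is screwed to the bench: hook the cover's front lip under the bridge of the slot with its rear end raised, pushed up against the bridge (the inner tray may sit a little forward or back in the case, so feel for it with a light touch: the bridge is thin and must not be pushed hard), then pivot it down and press gently until the sprung catch snaps over its rear edge and it lies flat. Never force the cover hard against the pack, and leave the small brown bottle and the two plaster moulds where they are.

Things in the scene. Friction and masses are not known exactly. Their poses are not given: they have to be found in the camera images.
- housing: Grey power pack fixed to the bench: case 194 (x) x 110 (y) mm, walls 46 high, low screw ears out to y +-70. Origin: centre of underside; x from the slot end (front, nearer the robot) to the catch end, z up. In it stands a tray (rim z 50) with opening, bridge, ledges, cells and catch all in one. The tray was set fore or aft along x by up to 14 mm from its middle place, and this shift is NOT reported: find it by feel
- slot (a point): Middle of the lower rear edge of the tray's bridge IF the tray is in its middle place: (-50, 0, 46.8) mm in the pack's frame, axes of the pack; the real edge is up to 14 mm off along x. The bridge goes from it to x -64, up to z 50; below is a pocket, down to z 10, forward to x -62, for the cover's lip. The lip passes below this edge towards -x, and the cover pivots about it
- catch (a joint): Sprung catch, 24 mm wide, mid rear end of the tray. 0 = out (holding), up to 0.008 m as pushed to +x; 2 N + 0.25 N/mm. For the tray in its middle place, pack's frame, mm: opening x -50 to 50.5, y -38 to 38; side ledges z 43 carry the closed cover; catch nose tip x 45, underside z 47, front slope up to x 51, z 58. The cover's rear edge, pressed down, pushes it back, then it snaps over. Takes 5 to 14 N on the rib
- rib (a point): Centre of the cover's grip rib, the place to grasp; at (17, 0, 18.5) mm in the cover's frame, axes of the cover. The rib runs along the cover's x (x -2 to 36), is 12 mm thick in y, and stands from z 7 (plate) to z 30 mm. The cover starts flat on the bench, rib up
- lip (a point): Tip of the cover's front lip, middle of its width and thickness, at (-58, 0, 1.5) mm in the cover's frame, axes of the cover. The lip spans x -58 to -49, y -30 to 30, z 0 to 3 mm
- rear_edge (a point): Middle of the end of the cover's thin rear edge, at (49, 0, 1.5) mm in the cover's frame, axes of the cover; the rear edge spans x 42 to 49, z 0 to 3 mm. When closed this point is at z 44.5 mm in the pack's frame
- cover: Loose grey plastic cover, 107x72 mm (1.8 mm side play in the opening), about 0.12 kg. Origin in its flat underside; x from lip (front) to rear edge, z up out of its outer face with the rib. Plate x -49 to 42, y -36.2 to 36.2, z 0 to 7 mm; its front face, above the lip, meets the bridge when the lip is fully in
- bottle: small brown bottle with a black cap, standing, 38 mm across, 76 mm high; a bystander. Origin at the centre of its underside
- sprig_mould: round plaster mould, 66 mm across, 34 mm high; a bystander. Origin at the centre of its underside
- small_mould: chipped rectangular plaster mould, 66x86x30 mm; a bystander. Origin at the centre of its underside

How it is judged (in metres and radians):
On the way:
1. the front lip is down in the slot end, below the level of the bridge, while the rear end is still raised (x of lip in the frame of housing between -0.0755 and -0.041 m and z of lip in the frame of housing between 0.025 and 0.0468 m and y of lip in the frame of housing between -0.006 and 0.006 m and angle between the z axis of cover and the z axis of housing, either way round above 0.06 rad and z of rear_edge in the frame of housing above 0.05 m), for 0.1 s.
At the end, for the whole second after the job is handed in: The cover lies flat in the pack, within 0.03 rad, rib up, its lip in the slot under the bridge and centred within 6 mm, its rear edge within 1.5 mm of fully down, the catch sprung out over it (less than 1.5 mm from fully out), and it is at rest (x of lip in the frame of housing between -0.0755 and -0.041 m and z of lip in the frame of housing between 0.025 and 0.0468 m and y of lip in the frame of housing between -0.006 and 0.006 m and angle between the z axis of cover and the z axis of housing, either way round below 0.03 rad and angle between cover's own z axis and vertical below 0.1 rad and z of rear_edge in the frame of housing between 0.042 and 0.046 m and value of joint catch below 0.0015 m and linear speed of cover below 0.01 m/s); the robot touches nothing.
It fails at once if the cover is forced against the pack with more than 25 N (contact force between cover and housing above 25 N).
It fails at once if while still steeply tilted, the cover is pushed against the pack with more than 15 N (the thin bridge would crack) (contact force between cover and housing above 15 N and angle between the z axis of cover and the z axis of housing, either way round above 0.22 rad).
It fails at once if the hand or arm knocks the pack with more than 25 N (contact force between any of the fingers, the arm and housing above 25 N).
It fails at once if the bottle or one of the moulds is moved more than 20 mm (distance of any of bottle, sprig_mould, small_mould from where it was at the start of the episode above 0.02 m).
It also fails if it takes over 58 s, if anything falls off the work surface, if the arm or the gripper's body presses on something with over 40 N, if the wrist force passes 120 N, or if a joint passes its speed limit or range.

ROBOT

A 6-joint arm with a two-finger parallel gripper is mounted at the origin on a cart in front of the work surface, level with it; the furniture and walls round the work are solid. World frame = base frame: x ahead of the robot, y to its left, z up, the work surface at z = 0. Lengths are in mm, angles in degrees, forces in N, time in s.
With the tool pointing down it reaches from about 300 to 850 mm from the base axis. Payload 4.2 kg.
Tool frame: the origin (TCP) lies on the centre line of the jaws, within the pads' length; the fingertips stand env.nose_length ahead of it and the grasp point (between the pads) lies 2 mm behind it (env.nose_length is the distance from the TCP to the fingertips, in mm); z points along the fingers, y is the direction in which the jaws open and shut (so a half turn about z gives the same grasp; the last joint's range is limited). The gripper opens to 91 mm and grips with 3 to 60 N. Pads are 32 mm wide; open, the fingers measure 118 mm over their backs; the gripper's body (76 mm by 178 mm) begins 60 mm behind the grasp point.
Start: joints at [-75.573, 18.312, 89.639, -0, 72.044, -1.146], TCP at [154.37, -553.905, 230.976] pointing down, gripper open.
Joint ranges: [-177.97, 177.97], [-48.28, 115.42], [12.27, 149.76], [-77.06, 257.06], [2.81, 150.46], [-146.56, 146.56]. Speed limits (degrees/s): [147.25, 147.25, 180, 180, 180, 180].

INTERFACE

Orientations are given as [roll, pitch, yaw] about the fixed x, y, z axes, in that order (R = Rz(yaw) Ry(pitch) Rx(roll)).
In Python, from workcell import env gives the robot as it stands. The module is installed in compiled form; this text tells all that it offers.
- The arm moves only by the tool jog_arm, never from a script. Its argument "deltas" is a list that holds one entry, the list of rows, each a list of 5 numbers: the shift along the tool's x, y, z in m, then the turn about the tool's z in degrees, then the finger opening in m, from 0 to 0.0912. A call has 1 to 20 rows; each row is the pose to reach, as a shift and turn from the pose commanded when the call began, along the tool's axes at that moment; what a row does not reach only later rows make up. A row lasts 1/12 s, in which the tool goes at most 41.7 mm and 7.16 degrees, less where a joint would pass 70% of its speed; a pose out of reach is approached as far as the arm can. A call with a gripper value outside its range is refused whole. The fingers move at their own pace and stop on an object; "grip_force" is the grip in N (left out, the last holds). Time passes only in rows, so rows that repeat a pose let the fingers close. It gives the time, the measured TCP pose, the force and the opening at its end, in the units of the state.
- env.state(): the state, without advancing time (a new reading comes with each control period).
- env.grab_frame(name): name is "scene" or "side" or "wrist"; returns the picture (420x560x3 uint8, red, green, blue); there is no depth.
- env.camera_params(name): a dict with "fx", "fy", "cx", "cy" (pixels), "xyz" and "orientation" of the camera in the world. Camera axes: x right, y down, z forward; pixel columns grow to the right and rows downward; lengths in mm; the calibration is good to about 2 mm. A picture is of the moment at which its call begins: read the wrist's pose just before it. camera_params takes no time and is no camera call; for the wrist camera it gives the pose at the moment of the call.
- env.job_done(): hands the job in, once; it reports no verdict.
Trained networks look in the newest picture that a camera, given by its name, has taken for a name from the list of things; names that differ only in an ending like _2 or _b are one class to them, and where a whole thing is asked for, a point or a joint stands for the part that bears it (a point fixed in the world has none). Each returns a list of dicts, best first, with "conf" (0 to 1); they miss things now and then, are a little off and sometimes report something else, mostly with a low value. They report only what shows in the picture. A call takes as long as a camera call.
- env.look_for(camera, label): "xyz" ([x, y, z] in mm, in world coordinates, good to about 4 mm: the middle of the surface that is visible of it).
The state is a dict: "time_s": time; "qpos": joint angles; "qvel": joint speeds; "effort": joint torques, N m; "ee_pos": TCP position; "ee_rot": TCP orientation; "force": force on the tool from outside, world axes, zero at the start; "torque": the same for the moment, N m; "gripper_width": finger opening in mm.
Only numpy, scipy, OpenCV 4.12 (cv2) and the standard library are available. Lean on these libraries where they do the work, as an engineer would, in place of code of your own. Each camera call takes 0.05 s, during which the arm holds its last target.

## Working session

There is one attempt and no reset: what is moved stays moved. The work goes in short steps, Python scripts to look and compute and a tool call to move; the robot and the scene stay as the last step left them, time stands still between calls to the robot, and variables do not carry over. Pictures are saved under pics/ and viewed, and the job is handed in when it is done.

Besides the shell and the picture viewer there is one more tool, called after ">>>" as name(argument=value, ...), one argument or row to a line, values as JSON. jog_arm: Moves the arm, as the interface text tells. Its arguments: {"type":"object","properties":{"deltas":{"type":"array"},"grip_force":{"type":"number"}},"required":["deltas"]}

```bash
mkdir -p pics; python3 - <<'E'
from workcell import env
import cv2
for n in ["scene","side","wrist"]:
    im=env.grab_frame(n); cv2.imwrite(f"pics/{n}0.png",im[:,:,::-1]); print(n,env.camera_params(n))
s=env.state();print(s, env.nose_length)
for n in ["housing","cover","rib","lip","slot","catch","rear_edge","bottle"]:
    print(n,env.look_for("scene",n)[:2],env.look_for("side",n)[:2])
E
```

```text
scene {'fx': 421.82254434334817, 'fy': 421.82254434334817, 'cx': 288.2420063185184, 'cy': 206.5839905204152, 'xyz': array([139.0670777 , 444.94823509, 735.43614321]), 'orientation': array([-138.59947018,   -0.62730359, -134.86264447])}
side {'fx': 466.53701216743684, 'fy': 466.53701216743684, 'cx': 269.9053239826548, 'cy': 208.37207217494566, 'xyz': array([1136.83888027, -787.8097678 ,  810.51675082]), 'orientation': array([-126.84724734,    0.50622848,   36.28242332])}
wrist {'fx': 335.0342000175084, 'fy': 335.0342000175084, 'cx': 283.01407569168526, 'cy': 209.61654912673862, 'xyz': array([ 225.68182749, -533.68198854,  384.14204309]), 'orientation': array([ 1.64441614e+02,  1.01167843e-01, -7.44389969e+01])}
{'time_s': 0.15, 'qpos': array([-7.55724875e+01,  1.83446581e+01,  8.96910283e+01, -1.89188618e-04,
        7.20450654e+01, -1.14552407e+00]), 'qvel': array([ 0.05055097, -0.18300021, -0.03429825, -0.05424997, -0.03946832,
       -0.02158918]), 'effort': array([ 8.13245260e-04, -4.12772226e+01, -2.32153487e+01,  7.27877277e-02,
        4.33533790e-02, -9.82948609e-05]), 'ee_pos
[... 491 characters left out ...]
.8, -57.7, 4.4], 'conf': 0.77}] [{'xyz': [417.7, -73.2, 6.6], 'conf': 0.59}]
rib [{'xyz': [435.0, -61.0, 7.4], 'conf': 0.59}] [{'xyz': [416.7, -77.5, 8.6], 'conf': 0.74}]
lip [{'xyz': [437.2, -65.2, 1.7], 'conf': 0.71}] [{'xyz': [421.6, -68.1, 5.7], 'conf': 0.71}]
slot [{'xyz': [521.9, 152.1, 42.0], 'conf': 0.6}] [{'xyz': [539.5, 120.3, 34.4], 'conf': 0.6}]
catch [{'xyz': [592.0, 151.4, 52.8], 'conf': 0.42}] [{'xyz': [595.0, 145.6, 52.9], 'conf': 0.37}]
rear_edge [{'xyz': [438.0, -60.8, 7.9], 'conf': 0.67}] [{'xyz': [419.2, -70.9, 7.0], 'conf': 0.67}]
bottle [{'xyz': [737.7, 266.9, 46.2], 'conf': 0.69}] [{'xyz': [751.4, 242.4, 42.5], 'conf': 0.51}, {'xyz': [423.5, -72.8, 5.3], 'conf': 0.29}]
```

View pics/scene0.png

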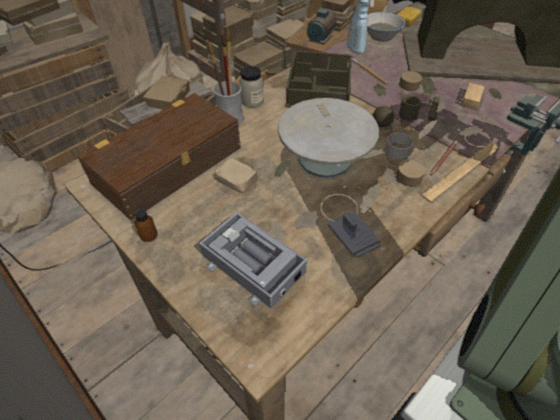

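View pics/side0.png

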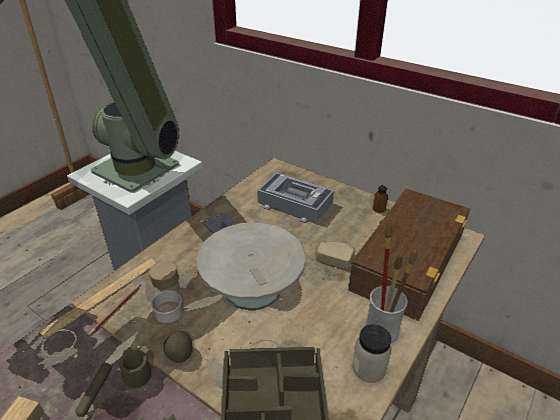

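```bash
python3 - <<'E'
import cv2
im=cv2.imread("pics/scene0.png")
cv2.imwrite("pics/c1.png",cv2.resize(im[200:320,180:330],None,fx=5,fy=5,interpolation=cv2.INTER_CUBIC))
cv2.imwrite("pics/c2.png",cv2.resize(im[180:270,310:400],None,fx=6,fy=6,interpolation=cv2.INTER_CUBIC))
E
cat > h.py <<'E'
import numpy as np
from scipy.spatial.transform import Rotation as R
def rot(o): return R.from_euler('xyz',o,degrees=True).as_matrix()
def bp(c,u,v,z):
    d=rot(c['orientation'])@np.array([(u-c['cx'])/c['fx'],(v-c['cy'])/c['fy'],1]); p=np.array(c['xyz'])
    return p+d*(z-p[2])/d[2]
def pj(c,P):
    q=rot(c['orientation']).T@(np.array(P)-c['xyz']); return np.array([c['fx']*q[0]/q[2]+c['cx'],c['fy']*q[1]/q[2]+c['cy']])
E
```

```text
(no output)
```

View pics/c1.png

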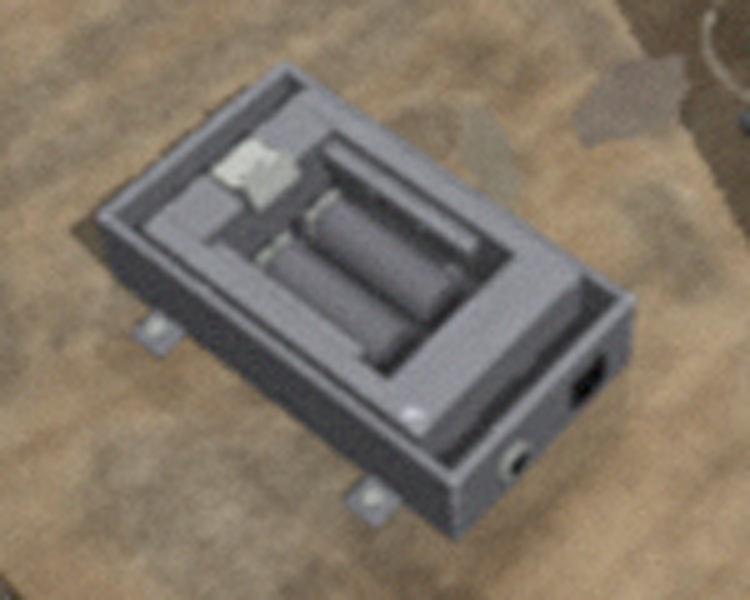

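View pics/c2.png

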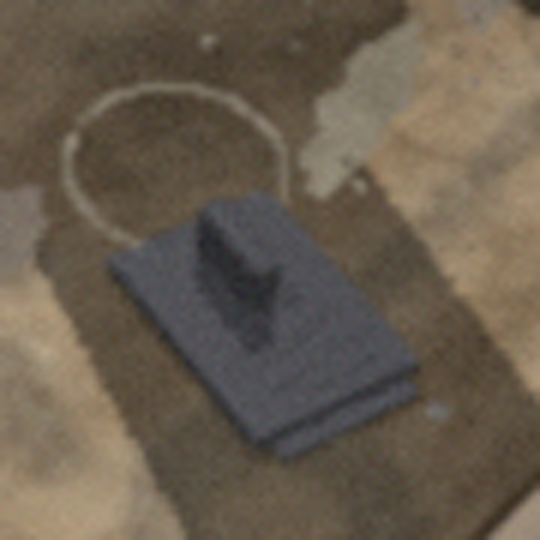

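```bash
python3 - <<'E'
from workcell import env
from h import *
c=env.camera_params("scene")
f=lambda u,v,z:bp(c,180+u/5,200+v/5,z)
A,B,C,D=[f(*p,46) for p in [(285,65),(103,215),(455,480),(632,298)]]
for p in (A,B,C,D): print(p.round(1))
print("len",np.linalg.norm(A-D),np.linalg.norm(B-C),"wid",np.linalg.norm(A-B),np.linalg.norm(C-D))
cen=(A+B+C+D)/4; ax=((A-D)+(B-C))/2; print("cen",cen,"yaw",np.degrees(np.arctan2(ax[1],ax[0])))
# tray features
ax/=np.linalg.norm(ax); ay=np.array([-ax[1],ax[0],0])
for n,(u,v,z) in dict(br1=(512,255,50),br2=(385,375,50),trf1=(582,282,50),trf2=(425,430,50),nose=(262,208,47),rear1=(300,95,50),rear2=(150,222,50)).items():
    p=f(u,v,z)-cen; print(n,(p@ax).round(1),(p@ay).round(1))
g=lambda u,v,z:bp(c,310+u/6,180+v/6,z)
P=[g(*p) for p in [(110,258,7),(268,195,7),(418,368,7),(255,442,7)]]
for p in P: print(p.round(1))
r=((P[0]+P[1])-(P[2]+P[3]))/2; print("cover yaw",np.degrees(np.arctan2(r[1],r[0])),np.linalg.norm(r),np.linalg.norm(P[0]-P[1]),np.linalg.norm(P[2]-P[3]),"cen(x-3.5)",sum(P)/4)
E
```

```text
[628.4 102.5  46. ]
[618.7 206.6  46. ]
[431.7 187.7  46. ]
[441.4  83.2  46. ]
len 188.0487647093069 188.03886610776192 wid 104.58408003717102 105.04337308823149
cen [530.05012695 144.9935221   46.        ] yaw 5.824529754414377
br1 -46.9 -36.0
br2 -45.5 37.3
trf1 -76.3 -43.7
trf2 -72.9 45.5
nose 47.1 9.2
rear1 74.5 -42.1
rear2 74.9 44.3
[491.7 -43.3   7. ]
[ 470.2 -109.4    7. ]
[380.5 -84.3   7. ]
[400.9 -17.3   7. ]
cover yaw -15.822387440739163 93.74926901840853 69.54284962955492 69.97026467052841 cen(x-3.5) [435.81128904 -63.58313844   7.        ]
```

>>> jog_arm(
  deltas=[
    [[0.42,-0.385,0.02,31.5,0.05],[0.42,-0.385,0.02,31.5,0.05],[0.42,-0.385,0.02,31.5,0.05],[0.42,-0.385,0.02,31.5,0.05],[0.42,-0.385,0.02,31.5,0.05],[0.42,-0.385,0.02,31.5,0.05],[0.42,-0.385,0.02,31.5,0.05],[0.42,-0.385,0.02,31.5,0.05],[0.42,-0.385,0.02,31.5,0.05],[0.42,-0.385,0.02,31.5,0.05],[0.42,-0.385,0.02,31.5,0.05],[0.42,-0.385,0.02,31.5,0.05],[0.42,-0.385,0.02,31.5,0.05],[0.42,-0.385,0.02,31.5,0.05],[0.42,-0.385,0.02,31.5,0.05],[0.42,-0.385,0.02,31.5,0.05],[0.42,-0.385,0.02,31.5,0.05],[0.42,-0.385,0.02,31.5,0.05],[0.42,-0.385,0.02,31.5,0.05]],
  ],
)

```text
time_s: 2.53
ee_pos: [455.0, -71.4, 211.1]
ee_rot: [180.0, -0.0, -16.0]
force: [-0.6, -0.0, -0.0]
gripper_width: 50.3
```

```bash
python3 - <<'E'
from workcell import env
import cv2,pickle
c=env.camera_params("wrist");im=env.grab_frame("wrist"); cv2.imwrite("pics/w1.png",im[:,:,::-1]);pickle.dump(c,open("w1.pkl","wb"))
s=env.state();print(s['time_s'],s['ee_pos'],s['ee_rot'],s['qpos'],s['force'],c)
E
```

```text
2.5833 [455.0800769  -71.38114233 211.08321379] [ 1.79988238e+02 -1.05070702e-02 -1.60517000e+01] [-1.03361566e+01  8.85987105e+00  1.05552486e+02 -1.40023402e-02
  6.55783600e+01  9.57213327e+01] [-0.45546952  0.05968213 -0.63070271] {'fx': 335.0342000175084, 'fy': 335.0342000175084, 'cx': 283.01407569168526, 'cy': 209.61654912673862, 'xyz': array([526.18378746, -92.53556643, 364.87670018]), 'orientation': array([ 1.64433269e+02, -7.75468806e-04, -1.06059303e+02])}
```

View pics/w1.png

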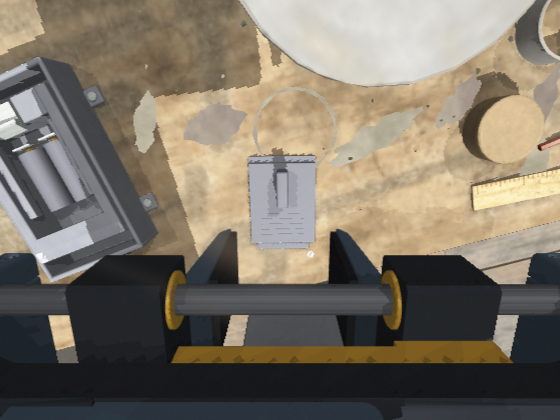

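```bash
python3 - <<'E'
import cv2
im=cv2.imread("pics/w1.png")
cv2.imwrite("pics/c3.png",cv2.resize(im[145:255,235:330],None,fx=5.4,fy=5.4,interpolation=cv2.INTER_CUBIC))
cv2.imwrite("pics/c4.png",cv2.resize(im[50:285,0:170],None,fx=2.5,fy=2.5,interpolation=cv2.INTER_CUBIC))
E
```

```text
(no output)
```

View pics/c3.png

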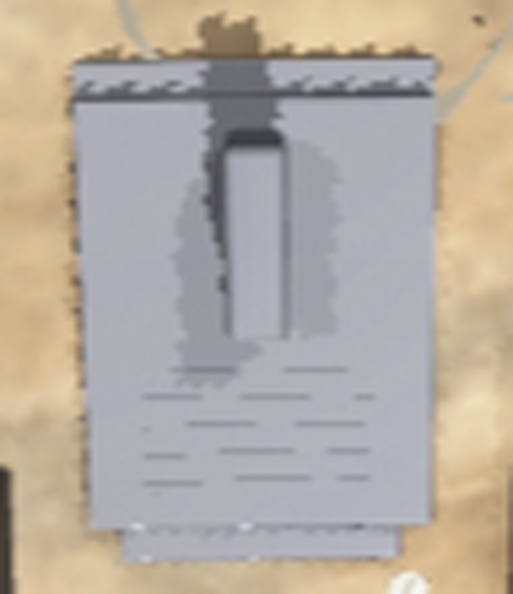

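View pics/c4.png

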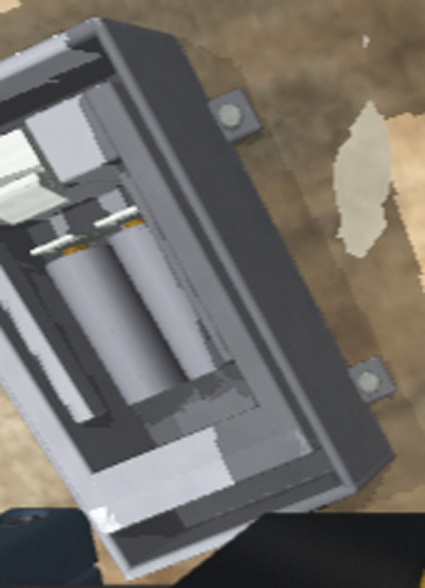

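```bash
python3 - <<'E'
import pickle
from h import *
c=pickle.load(open("w1.pkl","rb"))
g=lambda u,v,z:bp(c,235+u/5.4,145+v/5.4,z)
obs=[((75,98),(42,36.2,7)),((435,96),(42,-36.2,7)),((92,527),(-49,36.2,7)),((430,522),(-49,-36.2,7)),((125,557),(-58,30,3)),((398,557),(-58,-30,3)),((73,62),(49,36.2,3)),((432,60),(49,-36.2,3)),((228,148),(36,6,30)),((284,145),(36,-6,30)),((232,335),(-2,6,30)),((284,338),(-2,-6,30))]
from scipy.optimize import least_squares
def fit(p):
    a=np.radians(p[2]); r=[]
    for (uv,q) in obs:
        w=[p[0]+np.cos(a)*q[0]-np.sin(a)*q[1],p[1]+np.sin(a)*q[0]+np.cos(a)*q[1],q[2]]
        r+=list(pj(c,w)-np.array([235+uv[0]/5.4,145+uv[1]/5.4]))
    return np.array(r)
s=least_squares(fit,[439,-65,-16]); print(s.x, s.fun.reshape(-1,2).round(1).tolist())
a=np.radians(s.x[2]);
for t in (15,17,22): print(s.x[0]+t*np.cos(a),s.x[1]+t*np.sin(a))
E
```

```text
[440.10502124 -67.41064334 -15.35242669] [[-0.6, -0.1], [0.6, -0.5], [-0.5, 0.3], [0.4, 0.5], [-0.7, 0.7], [0.5, 0.1], [-0.1, -0.4], [0.9, -0.9], [-0.9, -0.7], [0.6, -0.2], [-1.0, 1.1], [0.9, 0.4]]
454.56975472841737 -71.38197624949235
456.4983858604766 -71.91148730362791
461.31996369062483 -73.2352649389668
```

>>> jog_arm(
  deltas=[
    [[0.0045,0,0.04,-0.65,0.05],[0.0045,0,0.08,-0.65,0.05],[0.0045,0,0.12,-0.65,0.05],[0.0045,0,0.15,-0.65,0.05],[0.0045,0,0.17,-0.65,0.05],[0.0045,0,0.182,-0.65,0.05],[0.0045,0,0.182,-0.65,0.05],[0.0045,0,0.182,-0.65,0.04],[0.0045,0,0.182,-0.65,0.0],[0.0045,0,0.182,-0.65,0.0],[0.0045,0,0.182,-0.65,0.0],[0.0045,0,0.182,-0.65,0.0],[0.0045,0,0.182,-0.65,0.0],[0.0045,0,0.182,-0.65,0.0],[0.0045,0,0.182,-0.65,0.0]],
  ],
  grip_force=4,
)

```text
time_s: 3.83
ee_pos: [460.2, -71.6, 29.5]
ee_rot: [180.0, -0.1, -15.3]
force: [-1.4, -0.2, 6.8]
gripper_width: 12.3
```

>>> jog_arm(
  deltas=[
    [[0,0,-0.01,0,0.0],[0,0,-0.03,0,0.0],[0,0,-0.06,0,0.0],[0,0,-0.09,0,0.0],[0,0,-0.12,0,0.0],[0,0,-0.12,0,0.0],[0,0,-0.12,0,0.0]],
  ],
)

```text
time_s: 4.42
ee_pos: [460.7, -71.6, 150.0]
ee_rot: [-180.0, -0.2, -15.3]
force: [-0.8, 0.0, -1.4]
gripper_width: 12.0
```

```bash
cat > snap.py <<'E'
import sys,pickle,cv2
from workcell import env
for a in sys.argv[1:]:
    n,t=a.split(":")
    c=env.camera_params(n);im=env.grab_frame(n); cv2.imwrite(f"pics/{t}.png",im[:,:,::-1]);pickle.dump(c,open(t+".pkl","wb"))
s=env.state();print(s['time_s'],s['ee_pos'].round(1),s['ee_rot'].round(2),s['force'].round(2),s['torque'].round(2),s['gripper_width'])
E
python3 snap.py wrist:w2 scene:s2 side:d2
python3 - <<'E'
import cv2,numpy as np
im=cv2.imread("pics/w2.png");a=cv2.resize(im[120:300,200:360],None,fx=2.5,fy=2.5)
b=cv2.imread("pics/s2.png")[150:260,300:420];b=cv2.resize(b,None,fx=3.3,fy=3.3)
h=max(a.shape[0],b.shape[0]);o=np.zeros((h,a.shape[1]+b.shape[1],3),np.uint8);o[:a.shape[0],:a.shape[1]]=a;o[:b.shape[0],a.shape[1]:]=b
cv2.imwrite("pics/m2.png",o);print(o.shape)
E
```

```text
4.5667 [458.6 -71.2 147.3] [179.98   0.21 -15.27] [ 0.32  0.53 -1.63] [0.01 0.   0.  ] 12.025323852475132
(450, 796, 3)
```

View pics/m2.png

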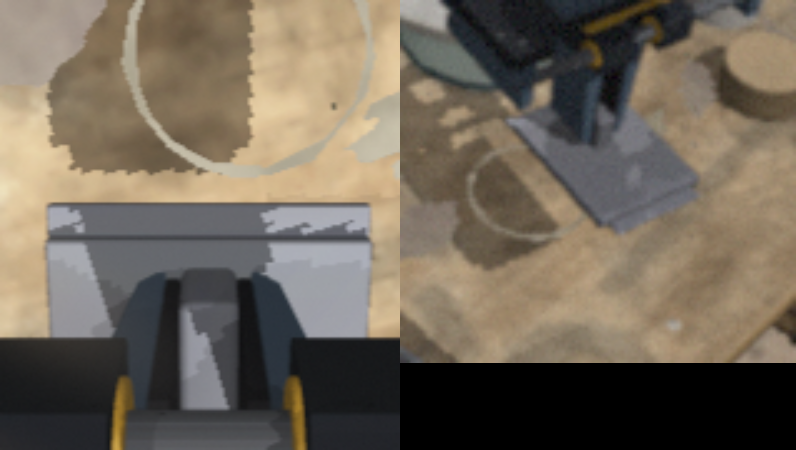

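```bash
cat > tilt.py <<'E'
from h import *
from scipy.optimize import least_squares
def pose(p,yaw):   # cover origin p[0:3], tilt p[3] (deg, rear up +), yaw
    return R.from_euler('z',yaw,degrees=True)*R.from_euler('y',-p[3],degrees=True), np.array(p[:3])
def fit(obs,yaw,x0):
    def f(p):
        Rm,t=pose(p,yaw+p[4]); r=[]
        for c,uv,q in obs: r+=list(pj(c,Rm.apply(q)+t)-np.array(uv))
        return np.array(r)
    s=least_squares(f,x0+[0],loss='soft_l1'); return s.x,s.fun.reshape(-1,2).round(1)
E
python3 - <<'E'
import pickle
from tilt import *
w=pickle.load(open("w2.pkl","rb"));sc=pickle.load(open("s2.pkl","rb"))
W=lambda u,v:(200+u/2.5,120+v/2.5); S=lambda u,v:(300+(u-400)/3.3,150+v/3.3)
obs=[(w,W(48,204),(49,36.2,3)),(w,W(370,204),(49,-36.2,3)),(w,W(48,240),(42,36.2,7)),(w,W(370,240),(42,-36.2,7)),
(sc,S(602,222),(-49,36.2,7)),(sc,S(697,178),(-49,-36.2,7)),(sc,S(615,230),(-58,30,3)),(sc,S(508,120),(42,36.2,7))]
for x0 in ([440,-67,120,0],[440,-67,120,15]): 
    r=fit(obs,-15.3,x0);print(r[0].round(2));
print(r[1].tolist())
r=fit(obs[:4],-15.3,[440,-67,120,0]);print(r[0].round(2))
E
```

```text
[ 4.4010e+02 -6.6900e+01  1.1726e+02  6.5000e-01  1.0000e-02]
[ 4.4010e+02 -6.6900e+01  1.1726e+02  6.5000e-01  1.0000e-02]
[[0.2, 0.2], [-0.2, 0.2], [-0.5, -0.3], [0.4, -0.2], [-1.0, -0.1], [0.3, -0.6], [0.2, 0.8], [0.9, 0.3]]
[ 4.4247e+02 -6.7570e+01  1.0626e+02  1.4380e+01  2.0000e-02]
```

```bash
python3 - <<'E'
import cv2
im=cv2.imread("pics/side0.png")
cv2.imwrite("pics/c5.png",cv2.resize(im[165:235,245:345],None,fx=8,fy=8,interpolation=cv2.INTER_CUBIC))
E
```

```text
(no output)
```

View pics/c5.png

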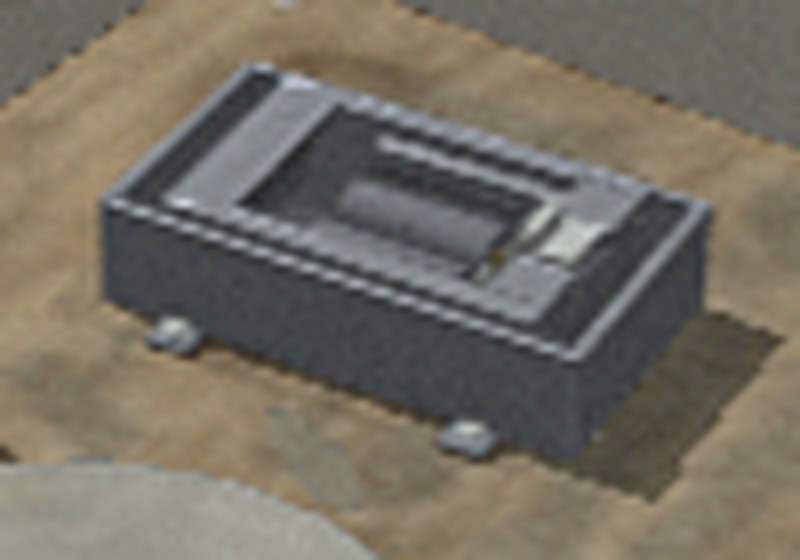

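```bash
python3 - <<'E'
import pickle
from workcell import env
from h import *
from scipy.optimize import least_squares
sc=env.camera_params("scene");sd=env.camera_params("side");w=pickle.load(open("w1.pkl","rb"))
S=lambda u,v:(180+u/5,200+v/5); D=lambda u,v:(245+u/8,165+v/8); W=lambda u,v:(u/2.5,50+v/2.5)
case=[(sc,S(287,63),(97,-55,46)),(sc,S(99,215),(97,55,46)),(sc,S(455,483),(-97,55,46)),(sc,S(635,297),(-97,-55,46)),(sc,S(455,540),(-97,55,0)),
(sd,D(250,63),(-97,55,46)),(sd,D(103,200),(-97,-55,46)),(sd,D(578,362),(97,-55,46)),(sd,D(714,205),(97,55,46)),(sd,D(105,302),(-97,-55,0)),(sd,D(580,462),(97,-55,0)),
(w,W(103,18),(97,-55,46)),(w,W(352,494),(-97,-55,46)),(w,W(128,578),(-97,55,46))]
tray=[(sc,S(512,255),(-50,-38,50)),(sc,S(385,375),(-50,38,50)),(sd,D(332,105),(-50,38,50)),(sd,D(238,205),(-50,-38,50)),(w,W(92,472),(-50,38,50)),(w,W(257,407),(-50,-38,50))]
def res(p,cams=None):
    a=np.radians(p[2]);r=[]
    for k,L in enumerate((case,tray)):
        for c,uv,q in L:
            if cams is not None and c is not cams: continue
            x=q[0]+(p[3] if k else 0)
            P=[p[0]+np.cos(a)*x-np.sin(a)*q[1],p[1]+np.sin(a)*x+np.cos(a)*q[1],q[2]]
            r+=list(pj(c,P)-np.array(uv))
    return np.array(r)
s=least_squares(res,[535,145,6,0],loss='soft_l1');print(s.x.round(2),s.fun.reshape(-1,2).round(1).tolist())
for c in (sc,sd,w): print(least_squares(lambda p:res(p,c),[535,145,6,0]).x.round(2))
E
```

```text
[533.03 143.88   5.16   1.16] [[-0.6, -2.3], [-1.3, -1.5], [-0.8, 0.2], [0.4, -0.6], [-0.3, 0.8], [-0.9, -1.0], [-1.9, -0.5], [-1.0, -0.2], [-0.8, -0.4], [-1.7, -0.3], [-2.1, 0.5], [-1.4, -2.0], [2.4, 0.3], [-1.2, 1.9], [0.7, -1.0], [0.1, -0.0], [-0.1, -0.3], [-1.4, -0.3], [-0.6, 0.1], [0.3, -0.3]]
[531.39 144.4    5.43   2.74]
[ 5.3679e+02  1.4495e+02  5.7700e+00 -1.6000e-01]
[532.92 143.68   4.86   1.07]
```

>>> jog_arm(
  deltas=[
    [[-0.005,-0.01,-0.01,-2,0.0],[-0.015,-0.03,-0.03,-5,0.0],[-0.03,-0.06,-0.05,-9,0.0],[-0.046,-0.094,-0.065,-13,0.0],[-0.062,-0.126,-0.08,-16,0.0],[-0.075,-0.155,-0.08,-19,0.0],[-0.085,-0.175,-0.08,-20.5,0.0],[-0.092,-0.187,-0.08,-20.5,0.0],[-0.092,-0.187,-0.08,-20.5,0.0],[-0.092,-0.187,-0.08,-20.5,0.0],[-0.092,-0.187,-0.08,-20.5,0.0]],
  ],
  grip_force=5,
)

```text
time_s: 5.48
ee_pos: [420.1, 132.9, 228.5]
ee_rot: [180.0, 0.1, 5.3]
force: [-0.6, -0.7, -1.4]
gripper_width: 11.6
```

```bash
python3 snap.py wrist:w3
```

```text
5.5333 [420.3 132.6 228.6] [1.7997e+02 5.0000e-02 5.2100e+00] [-0.46 -0.86 -1.59] [-0.02 -0.08 -0.02] 12.152320039257456
```

View pics/w3.png

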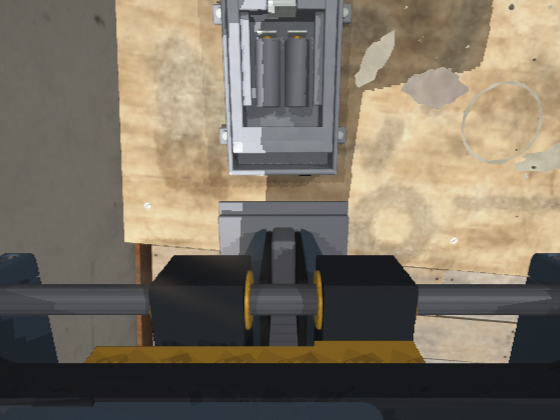

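Wrist view: pack upright in the frame around x 225–345, rows 0–175; bridge rows ~128–152; the held cover below at rows 202+. Zooming.

```bash
python3 - <<'E'
import cv2
im=cv2.imread("pics/w3.png")
cv2.imwrite("pics/c6.png",cv2.resize(im[0:125,215:355],None,fx=4.6,fy=4.6,interpolation=cv2.INTER_CUBIC))
cv2.imwrite("pics/c7.png",cv2.resize(im[115:245,205:360],None,fx=4.6,fy=4.6,interpolation=cv2.INTER_CUBIC))
E
```

```text
(no output)
```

View pics/c6.png

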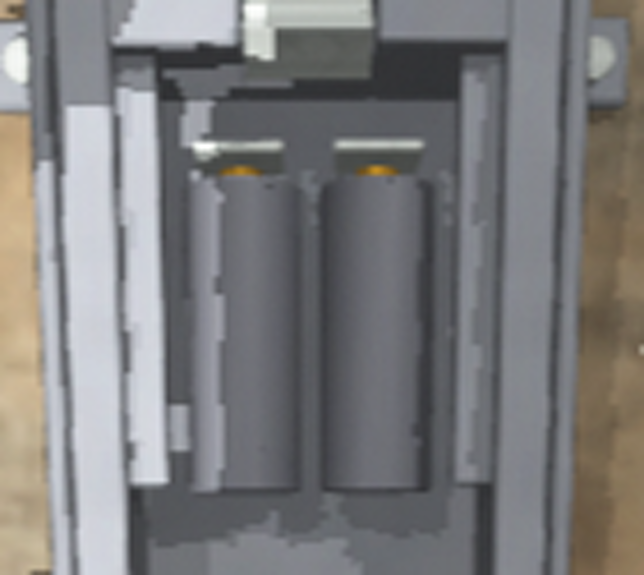

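View pics/c7.png

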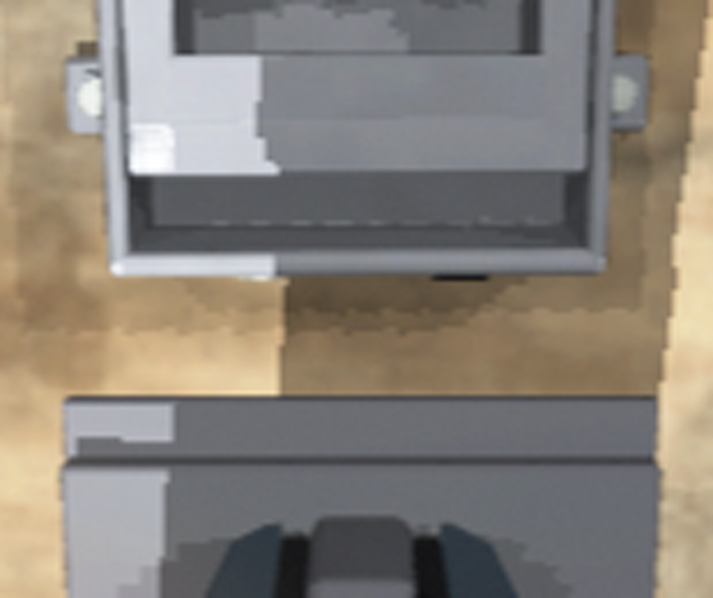

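```bash
python3 - <<'E'
import pickle
from tilt import *
w=pickle.load(open("w3.pkl","rb")); print(w['xyz'])
A=lambda u,v:(215+u/4.6,v/4.6); B=lambda u,v:(205+u/4.6,115+v/4.6)
obs=[(B(174,55),(-50,38,50)),(B(540,52),(-50,-38,50)),(A(112,45),(50.5,38,50)),(A(505,43),(50.5,-38,50)),(A(245,79),(45,12,47)),(A(373,77),(45,-12,47))]
case=[(B(110,272),(-97,55,46)),(B(606,268),(-97,-55,46))]
def res(p,zf=False):
    a=np.radians(p[2]);r=[]
    for uv,q in obs:
        P=[p[0]+np.cos(a)*q[0]-np.sin(a)*q[1],p[1]+np.sin(a)*q[0]+np.cos(a)*q[1],q[2]+p[3]]
        r+=list(pj(w,P)-np.array(uv))
    return np.array(r)
s=least_squares(res,[533,144,5,0],loss='soft_l1');print("tray (x,y,yaw,dz)",s.x.round(2),s.fun.reshape(-1,2).round(1).tolist())
s=least_squares(lambda p:res([p[0],p[1],p[2],0]),[533,144,5],loss='soft_l1');print("tray (x,y,yaw)",s.x.round(2),s.fun.reshape(-1,2).round(1).tolist())
for uv,q in case: print(q,bp(w,*uv,46).round(1))
for uv,q in obs: print(q,bp(w,*uv,q[2]).round(1))
o2=[(w,B(64,397),(49,36.2,3)),(w,B(658,397),(49,-36.2,3)),(w,B(64,461),(42,36.2,7)),(w,B(658,461),(42,-36.2,7))]
for t in (0,.6,3):
  f=lambda p:np.concatenate([pj(c,pose([p[0],p[1],p[2],t],5.2+p[3])[0].apply(q)+np.array(p[:3]))-np.array(uv) for c,uv,q in o2])
  k=least_squares(f,[400,131,198,0]);print(t,k.x.round(2),k.fun.round(1))
E
```

```text
[494.08141032 139.68825437 382.28082687]
tray (x,y,yaw,dz) [5.3390e+02 1.4384e+02 5.5500e+00 9.0000e-02] [[0.4, -0.1], [-0.3, 0.1], [-0.4, -0.2], [0.4, -0.3], [0.4, 0.1], [-0.6, 0.4]]
tray (x,y,yaw) [533.92 143.84   5.55] [[0.4, -0.1], [-0.3, 0.1], [-0.4, -0.2], [0.4, -0.3], [0.4, 0.1], [-0.6, 0.4]]
(-97, 55, 46) [432.5 188.9  46. ]
(-97, -55, 46) [443.4  80.3  46. ]
(-50, 38, 50) [480.3 177.2  50. ]
(-50, -38, 50) [487.9 100.9  50. ]
(50.5, 38, 50) [580.4 186.2  50. ]
(50.5, -38, 50) [587.6 111.2  50. ]
(45, 12, 47) [577.6 160.5  47. ]
(45, -12, 47) [580.3 135.8  47. ]
0 [3.9915e+02 1.3064e+02 1.9616e+02 5.0000e-02] [ 0.3 -0.  -0.3 -0.  -0.3  0.   0.3  0. ]
0.6 [3.9920e+02 1.3064e+02 1.9568e+02 5.0000e-02] [ 0.3 -0.  -0.3 -0.  -0.3  0.   0.3  0. ]
3 [3.9946e+02 1.3067e+02 1.9376e+02 5.0000e-02] [ 0.3 -0.1 -0.3 -0.1 -0.3  0.1  0.3  0.1]
```

>>> jog_arm(
  deltas=[
    [[0.01,0,0,0,0.0],[0.03,0,0,-0.3,0.0],[0.06,-0.001,0.01,-0.3,0.0],[0.09,-0.001,0.03,-0.3,0.0],[0.12,-0.001,0.05,-0.3,0.0],[0.14,-0.001,0.07,-0.3,0.0],[0.148,-0.001,0.09,-0.3,0.0],[0.148,-0.001,0.1,-0.3,0.0],[0.148,-0.001,0.1,-0.3,0.0],[0.148,-0.001,0.1,-0.3,0.0],[0.148,-0.001,0.1,-0.3,0.0]],
  ],
  grip_force=3,
)

```text
time_s: 6.45
ee_pos: [567.9, 147.4, 130.2]
ee_rot: [-180.0, -0.1, 5.5]
force: [0.2, -0.4, -1.3]
gripper_width: 12.0
```

```bash
python3 snap.py wrist:w4 scene:s4
python3 - <<'E'
import cv2,numpy as np
a=cv2.imread("pics/w4.png")
b=cv2.imread("pics/s4.png")[180:320,180:330];b=cv2.resize(b,None,fx=4.2,fy=4.2,interpolation=cv2.INTER_CUBIC)
cv2.imwrite("pics/s4c.png",b)
E
```

```text
6.55 [568.1 147.6 130.7] [-1.7998e+02 -1.6000e-01  5.5200e+00] [-0.05  0.6  -1.24] [-0.03 -0.03 -0.03] 11.995902364007337
```

View pics/s4c.png

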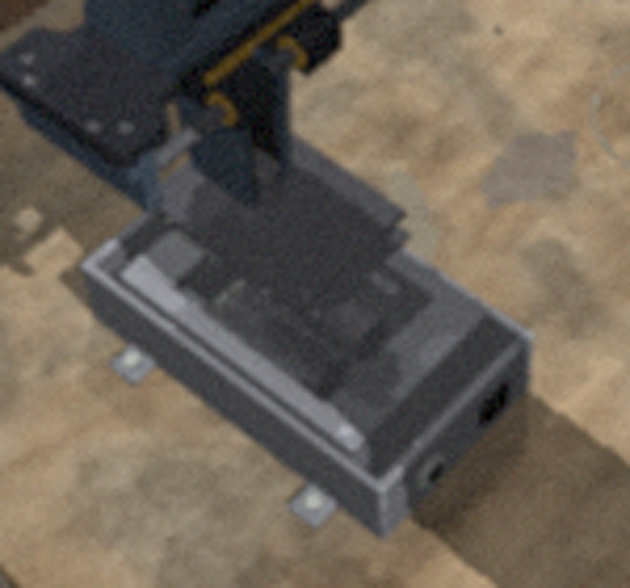

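View pics/w4.png

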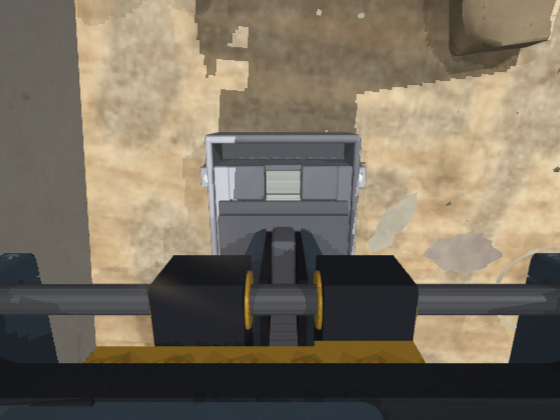

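>>> jog_arm(
  deltas=[
    [[0,0,0.01,0,0.0],[0,0,0.02,0,0.0],[0,0,0.03,0,0.0],[0,0,0.037,0,0.0],[0,0,0.04,0,0.0],[0,0,0.042,0,0.0],[0,0,0.043,0,0.0],[0,0,0.044,0,0.0],[0,0,0.045,0,0.0],[0,0,0.046,0,0.0]],
  ],
)

```text
time_s: 7.38
ee_pos: [567.7, 147.5, 83.2]
ee_rot: [180.0, -0.0, 5.5]
force: [-3.3, -0.4, 2.2]
gripper_width: 11.9
```

```bash
python3 -c "
from workcell import env
s=env.state();print(s['ee_pos'],s['force'],s['torque'])"
```

```text
[567.68641299 147.5105458   83.19418405] [-3.31697299 -0.4344604   2.18543157] [-0.13400328  0.42003705 -0.02753732]
```

```bash
python3 snap.py wrist:w5 scene:s5
python3 - <<'E'
import cv2,numpy as np
b=cv2.imread("pics/s5.png")[190:310,190:310];b=cv2.resize(b,None,fx=4,fy=4,interpolation=cv2.INTER_CUBIC)
a=cv2.imread("pics/w5.png")[120:260,190:370];a=cv2.resize(a,(580,480),interpolation=cv2.INTER_CUBIC)
cv2.imwrite("pics/m5.png",cv2.resize(np.hstack([a,b]),(800,362)))
E
```

```text
7.4833 [567.6 147.5  83. ] [1.7999e+02 1.0000e-02 5.5200e+00] [-2.5  -0.82  2.09] [-0.17  0.36 -0.04] 11.99341356764484
```

View pics/m5.png

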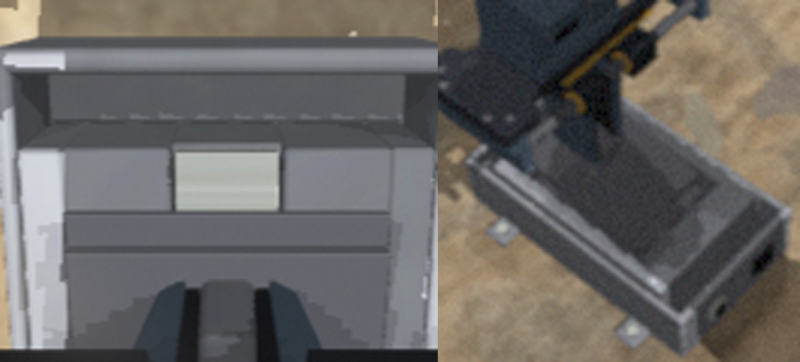

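```bash
python3 - <<'E'
import cv2,numpy as np
b=cv2.imread("pics/s5.png")[205:285,210:310];b=cv2.resize(b,None,fx=8,fy=7.5,interpolation=cv2.INTER_CUBIC)
b=cv2.convertScaleAbs(b,alpha=2.0,beta=0)
cv2.imwrite("pics/s5c.png",b)
a=cv2.imread("pics/w5.png")[160:225,205:362];a=cv2.resize(a,None,fx=5,fy=5,interpolation=cv2.INTER_CUBIC)
cv2.imwrite("pics/w5c.png",a)
E
```

```text
(no output)
```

View pics/s5c.png

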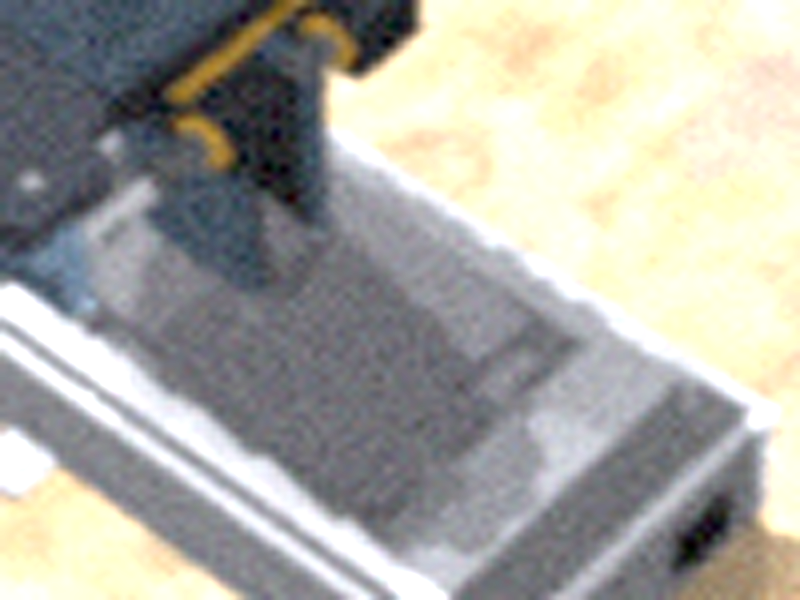

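View pics/w5c.png

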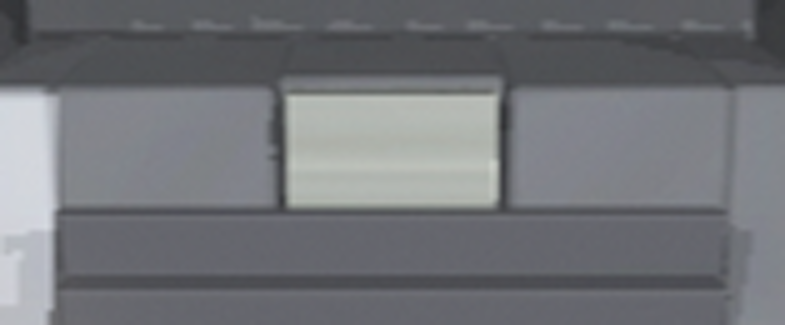

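```bash
python3 - <<'E'
import pickle
from tilt import *
w=pickle.load(open("w5.pkl","rb"))
A=lambda u,v:(205+u/5,160+v/5)
obs=[(w,A(55,210),(49,36.2,3)),(w,A(729,210),(49,-36.2,3)),(w,A(55,291),(42,36.2,7)),(w,A(729,291),(42,-36.2,7))]
for t in (0,5,10,12,14,16,20):
  f=lambda p:np.concatenate([pj(c,pose([p[0],p[1],p[2],t],5.5+p[3])[0].apply(q)+np.array(p[:3]))-np.array(uv) for c,uv,q in obs])
  k=least_squares(f,[546,145,53,0]);Rm,o=pose([*k.x[:3],t],5.5+k.x[3]); g=Rm.inv().apply(np.array([567.6,147.5,83])-o)
  a=np.radians(5.55);T=lambda q:(lambda d:np.round([d[0]*np.cos(a)+d[1]*np.sin(a),-d[0]*np.sin(a)+d[1]*np.cos(a),d[2]],1))(Rm.apply(q)+o-np.array([533.9,143.84,0]))
  print(t,k.x.round(2),k.fun.round(1).tolist(),'tcp in cover',g.round(1),'lip T',T([-58,0,1.5]),'rear T',T([49,0,1.5]))
E
```

```text
0 [5.4797e+02 1.4537e+02 5.8950e+01 2.0000e-02] [0.3, 0.8, -0.3, 0.8, -0.5, -0.8, 0.5, -0.8] tcp in cover [19.7  0.2 24. ] lip T [-43.8   0.2  60.5] rear T [63.2  0.1 60.5]
5 [5.4856e+02 1.4543e+02 5.4990e+01 2.0000e-02] [0.2, 0.7, -0.2, 0.7, -0.3, -0.7, 0.3, -0.7] tcp in cover [21.5  0.2 26.2] lip T [-43.2   0.2  51.4] rear T [63.4  0.1 60.8]
10 [5.4950e+02 1.4552e+02 5.1100e+01 2.0000e-02] [0.0, 0.6, -0.0, 0.6, -0.2, -0.6, 0.2, -0.6] tcp in cover [23.5  0.2 28.3] lip T [-41.7   0.2  42.5] rear T [63.7  0.1 61.1]
12 [5.4997e+02 1.4556e+02 4.9570e+01 2.0000e-02] [-0.0, 0.6, 0.0, 0.6, -0.1, -0.6, 0.1, -0.6] tcp in cover [24.3  0.2 29. ] lip T [-40.9   0.2  39. ] rear T [63.8  0.1 61.2]
14 [5.5049e+02 1.4561e+02 4.8060e+01 2.0000e-02] [-0.1, 0.6, 0.1, 0.6, -0.1, -0.6, 0.1, -0.6] tcp in cover [25.2  0.2 29.7] lip T [-40.    0.2  35.5] rear T [63.9  0.1 61.4]
16 [5.5106e+02 1.4567e+02 4.6570e+01 2.0000e-02] [-0.1, 0.6, 0.1, 0.6, -0.0, -0.6, 0.0, -0.6] tcp in cover [26.   0.2 30.4] lip T [-38.9   0.2  32. ] rear T [63.9  0.1 61.5]
20 [5.5237e+02 1.4579e+02 4.3670e+01 2.0000e-02] [-0.2, 0.6, 0.2, 0.6, 0.1, -0.6, -0.1, -0.6] tcp in cover [27.9  0.2 31.7] lip T [-36.4   0.2  25.2] rear T [64.1  0.1 61.8]
```

```bash
python3 - <<'E'
import pickle,cv2
from tilt import *
w=pickle.load(open("w5.pkl","rb"));sc=pickle.load(open("s5.pkl","rb"))
A=lambda u,v:(205+u/5,160+v/5)
obs=[(w,A(55,210),(49,36.2,3)),(w,A(729,210),(49,-36.2,3)),(w,A(55,291),(42,36.2,7)),(w,A(729,291),(42,-36.2,7))]
outs=[]
for t in (0,6,12):
  f=lambda p:np.concatenate([pj(c,pose([p[0],p[1],p[2],t],5.5+p[3])[0].apply(q)+np.array(p[:3]))-np.array(uv) for c,uv,q in obs])
  k=least_squares(f,[546,145,53,0]);Rm,o=pose([*k.x[:3],t],5.5+k.x[3])
  im=cv2.imread("pics/s5.png")[205:285,210:310];im=cv2.convertScaleAbs(cv2.resize(im,None,fx=8,fy=7.5,interpolation=cv2.INTER_CUBIC),alpha=2)
  P=lambda q:tuple(int(v) for v in ((pj(sc,Rm.apply(q)+o)-[210,205]+.5)*[8,7.5]))
  for L in ([(42,36.2,7),(-49,36.2,7),(-49,-36.2,7),(42,-36.2,7)],[(-49,30,3),(-58,30,3),(-58,-30,3),(-49,-30,3)]):
    cv2.polylines(im,[np.array([P(q) for q in L])],False,(0,0,255),1)
  outs.append(im[100:,100:600])
cv2.imwrite("pics/ov.png",cv2.resize(np.hstack(outs),(800,267)));cv2.imwrite("pics/ov0.png",np.hstack([outs[0],outs[2]])[:, :])
E
```

```text
(no output)
```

View pics/ov.png

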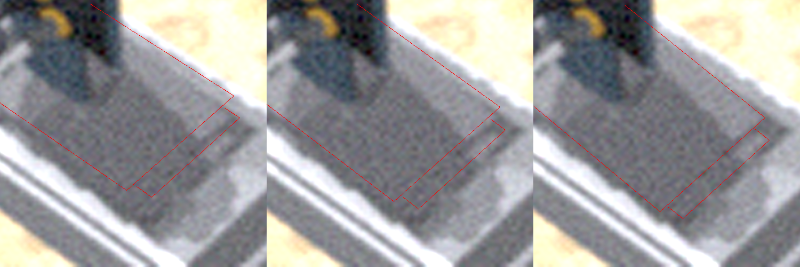

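```bash
python3 snap.py side:d5; cat > ov.py <<'E'
import pickle,cv2,sys
from tilt import *
def ov(tw,obs,other,box,tilts,out,yaw=5.5,gain=1.6,x0=[546,145,53,0]):
  w=pickle.load(open(tw+".pkl","rb"));outs=[]
  u0,u1,v0,v1=box
  for t in tilts:
    f=lambda p:np.concatenate([pj(w,pose([p[0],p[1],p[2],t],yaw+p[3])[0].apply(q)+np.array(p[:3]))-np.array(uv) for uv,q in obs])
    k=least_squares(f,x0);Rm,o=pose([*k.x[:3],t],yaw+k.x[3])
    sc=pickle.load(open(other+".pkl","rb"));im=cv2.imread(f"pics/{other}.png")[v0:v1,u0:u1];s=6
    im=cv2.convertScaleAbs(cv2.resize(im,None,fx=s,fy=s,interpolation=cv2.INTER_CUBIC),alpha=gain)
    P=lambda q:tuple(int(v) for v in ((pj(sc,Rm.apply(q)+o)-[u0,v0]+.5)*s))
    for L in ([(42,36.2,7),(-49,36.2,7),(-49,-36.2,7),(42,-36.2,7)],[(-49,30,3),(-58,30,3),(-58,-30,3),(-49,-30,3)],[(42,36.2,3),(49,36.2,3),(49,-36.2,3),(42,-36.2,3)]):
      cv2.polylines(im,[np.array([P(q) for q in L])],False,(0,0,255),1)
    cv2.putText(im,str(t),(5,20),0,.7,(0,255,0),2); outs.append(im)
  o=np.vstack(outs) if len(outs)<3 else np.vstack([np.hstack(outs[:2]),np.hstack(outs[2:4])])
  f=min(800/o.shape[1],600/o.shape[0],1);cv2.imwrite(out,cv2.resize(o,None,fx=f,fy=f,interpolation=cv2.INTER_AREA))
A5=lambda u,v:(205+u/5,160+v/5)
E
python3 - <<'E'
from ov import *
obs=[(A5(55,210),(49,36.2,3)),(A5(729,210),(49,-36.2,3)),(A5(55,291),(42,36.2,7)),(A5(729,291),(42,-36.2,7))]
ov("w5",obs,"s5",(230,300,225,285),(8,11,14,17),"pics/ov5s.png",gain=2)
ov("w5",obs,"d5",(262,332,165,225),(0,8,12,16),"pics/ov5d.png",gain=1.3)
E
```

```text
7.5333 [567.6 147.5  83. ] [1.7999e+02 1.0000e-02 5.5200e+00] [-3.2  -2.03  1.38] [-0.1   0.42 -0.03] 12.169986752074067
```

View pics/ov5s.png

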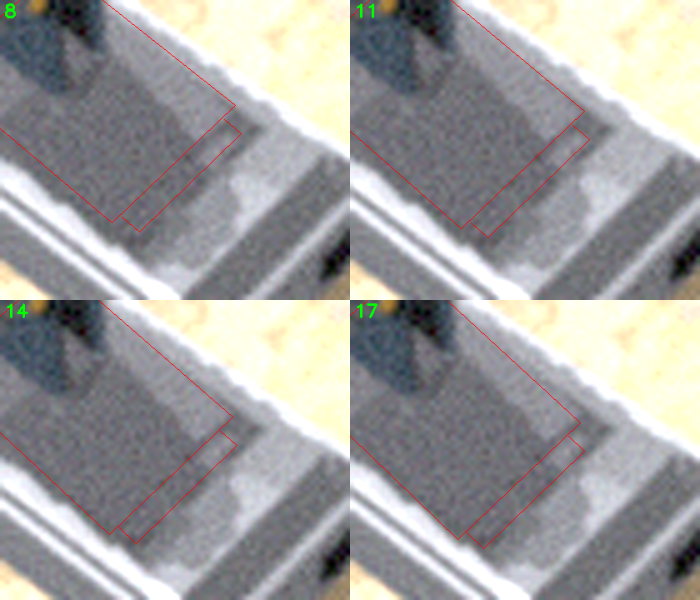

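View pics/ov5d.png

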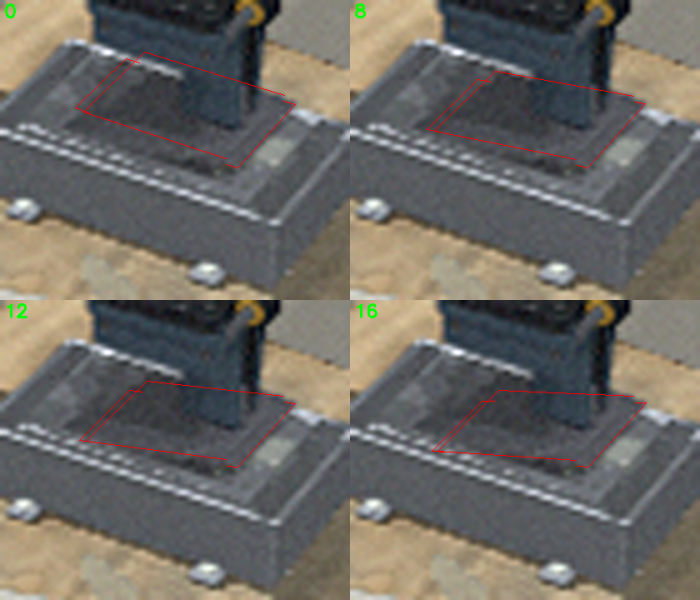

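```bash
python3 - <<'E'
import cv2
a=cv2.imread("pics/d5.png")[170:215,262:332];cv2.imwrite("pics/d5c.png",cv2.convertScaleAbs(cv2.resize(a,None,fx=11,fy=11,interpolation=cv2.INTER_CUBIC),alpha=1.8))
E
```

```text
(no output)
```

View pics/d5c.png

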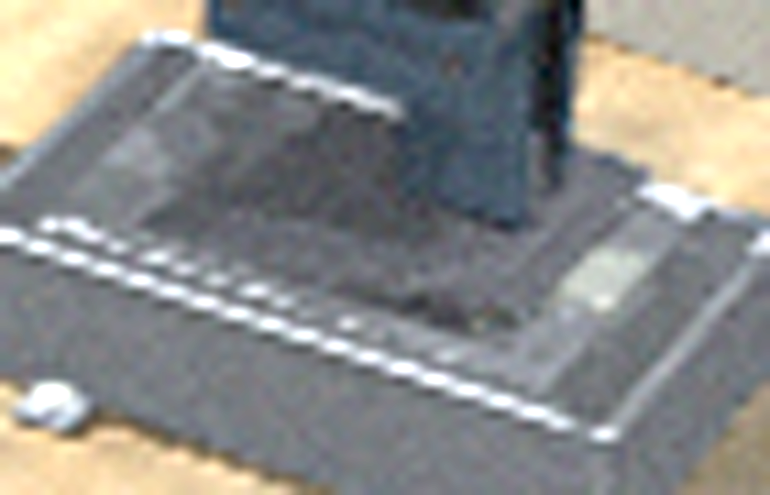

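>>> jog_arm(
  deltas=[
    [[0,0,-0.0015,0,0.0],[0,0,-0.003,0,0.0],[0,0,-0.003,0,0.0],[-0.002,0,-0.003,0,0.0],[-0.005,0,-0.003,0,0.0],[-0.008,0,-0.003,0,0.0],[-0.01,0,-0.003,0,0.0],[-0.012,0,-0.003,0,0.0],[-0.012,0,-0.003,0,0.0]],
  ],
  grip_force=4,
)

```text
time_s: 8.28
ee_pos: [555.2, 146.4, 85.9]
ee_rot: [180.0, 0.0, 5.5]
force: [-0.8, 0.3, -2.1]
gripper_width: 11.9
```

```bash
python3 snap.py wrist:w6 side:d6 scene:s6; python3 - <<'E'
import cv2,numpy as np
a=cv2.imread("pics/d6.png")[170:215,262:332];a=cv2.convertScaleAbs(cv2.resize(a,(800,300),interpolation=cv2.INTER_CUBIC),alpha=1.8)
b=cv2.imread("pics/w6.png")[165:225,205:365];b=cv2.resize(b,(800,300),interpolation=cv2.INTER_CUBIC)
cv2.imwrite("pics/m6.png",np.vstack([a,b]))
E
```

```text
8.4333 [555.8 146.4  86. ] [180.    -0.     5.52] [-0.64 -0.15 -1.9 ] [ 0.03 -0.01 -0.01] 11.694358531163727
```

View pics/m6.png

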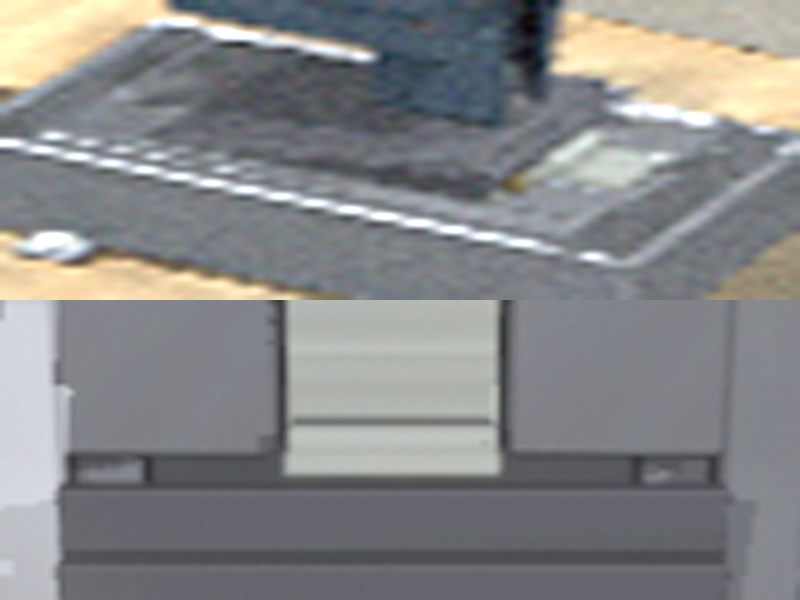

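```bash
python3 - <<'E'
from ov import *
A=lambda u,v:(205+u/5,165+(v-300)/5)
obs=[(A(60,487),(49,36.2,3)),(A(728,487),(49,-36.2,3)),(A(60,564),(42,36.2,7)),(A(728,564),(42,-36.2,7))]
ov("w6",obs,"s6",(235,305,225,285),(0,9,12,15),"pics/ov6s.png",gain=2,x0=[536,145,53,0])
w=pickle.load(open("w6.pkl","rb"))
for t in (9,12,15):
  f=lambda p:np.concatenate([pj(w,pose([p[0],p[1],p[2],t],5.5+p[3])[0].apply(q)+np.array(p[:3]))-np.array(uv) for uv,q in obs])
  k=least_squares(f,[536,145,53,0]);Rm,o=pose([*k.x[:3],t],5.5+k.x[3]); g=Rm.inv().apply(np.array([555.8,146.4,86])-o)
  a=np.radians(5.55);T=lambda q:(lambda d:np.round([d[0]*np.cos(a)+d[1]*np.sin(a),-d[0]*np.sin(a)+d[1]*np.cos(a),d[2]],1))(Rm.apply(q)+o-np.array([533.9,143.84,0]))
  print(t,k.fun.round(1).tolist(),'tcp in cover',g.round(1),'lip T',T([-58,0,1.5]),'front',T([-49,0,3]),'rear T',T([49,0,1.5]))
E
```

```text
9 [0.1, 0.3, -0.1, 0.3, -0.2, -0.3, 0.2, -0.3] tcp in cover [24.5  0.4 29.7] lip T [-55.    0.1  45.3] front [-46.3   0.   48.2] rear T [50.7 -0.  62. ]
12 [0.0, 0.3, -0.0, 0.3, -0.1, -0.3, 0.1, -0.3] tcp in cover [25.8  0.4 30.7] lip T [-53.8   0.   40. ] front [-45.3   0.   43.3] rear T [50.8 -0.  62.2]
15 [-0.1, 0.3, 0.1, 0.3, -0.0, -0.3, 0.0, -0.3] tcp in cover [27.2  0.4 31.7] lip T [-52.4   0.   34.8] front [-44.1   0.   38.5] rear T [51.  -0.  62.5]
```

View pics/ov6s.png

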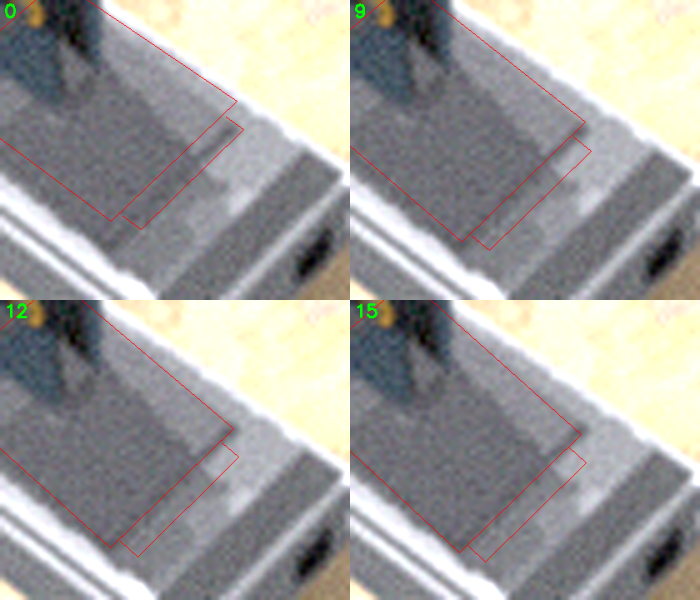

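>>> jog_arm(
  deltas=[
    [[0,0,-0.001,0,0.0],[0,0,-0.0015,0,0.0],[-0.001,0,-0.0015,0,0.0],[-0.002,0,-0.0015,0,0.0],[-0.003,0,-0.0015,0,0.0],[-0.003,0,-0.0015,0,0.0]],
  ],
)

```text
time_s: 8.93
ee_pos: [552.6, 146.1, 87.4]
ee_rot: [180.0, 0.0, 5.5]
force: [-0.2, 0.5, -1.1]
gripper_width: 11.9
```

>>> jog_arm(
  deltas=[
    [[-0.001,0,0,0,0.0],[-0.002,0,0,0,0.0],[-0.002,0,0,0,0.0]],
  ],
)

```text
time_s: 9.18
ee_pos: [550.6, 145.9, 87.4]
ee_rot: [180.0, 0.0, 5.5]
force: [-0.7, -0.3, -2.0]
gripper_width: 12.3
```

>>> jog_arm(
  deltas=[
    [[-0.001,0,0,0,0.0],[-0.001,0,0,0,0.0],[-0.002,0,0,0,0.0],[-0.002,0,0,0,0.0]],
  ],
)

```text
time_s: 9.52
ee_pos: [549.9, 145.9, 88.0]
ee_rot: [-180.0, -0.2, 5.5]
force: [2.9, 0.5, -1.1]
gripper_width: 12.2
```

>>> jog_arm(
  deltas=[
    [[-0.001,0,0,0,0.0],[-0.001,0,0,0,0.0],[-0.0015,0,0,0,0.0],[-0.0015,0,0,0,0.0]],
  ],
)

```text
time_s: 9.85
ee_pos: [549.3, 145.8, 88.4]
ee_rot: [-180.0, -0.3, 5.5]
force: [4.5, -0.6, 0.4]
gripper_width: 11.9
```

```bash
python3 snap.py wrist:w7 side:d7 scene:s7; python3 - <<'E'
import cv2,numpy as np
a=cv2.imread("pics/d7.png")[170:215,262:332];a=cv2.convertScaleAbs(cv2.resize(a,(800,300),interpolation=cv2.INTER_CUBIC),alpha=1.8)
b=cv2.imread("pics/w7.png")[165:225,205:365];b=cv2.resize(b,(800,300),interpolation=cv2.INTER_CUBIC)
cv2.imwrite("pics/m7.png",np.vstack([a,b]))
c=cv2.imread("pics/s7.png")[220:290,235:310];cv2.imwrite("pics/s7c.png",cv2.convertScaleAbs(cv2.resize(c,None,fx=8,fy=8,interpolation=cv2.INTER_CUBIC),alpha=1.8))
E
```

```text
10.0 [549.3 145.8  88.4] [-179.99   -0.27    5.54] [ 5.65 -1.48  0.63] [-0.09 -0.99 -0.  ] 11.915197343409051
```

View pics/m7.png

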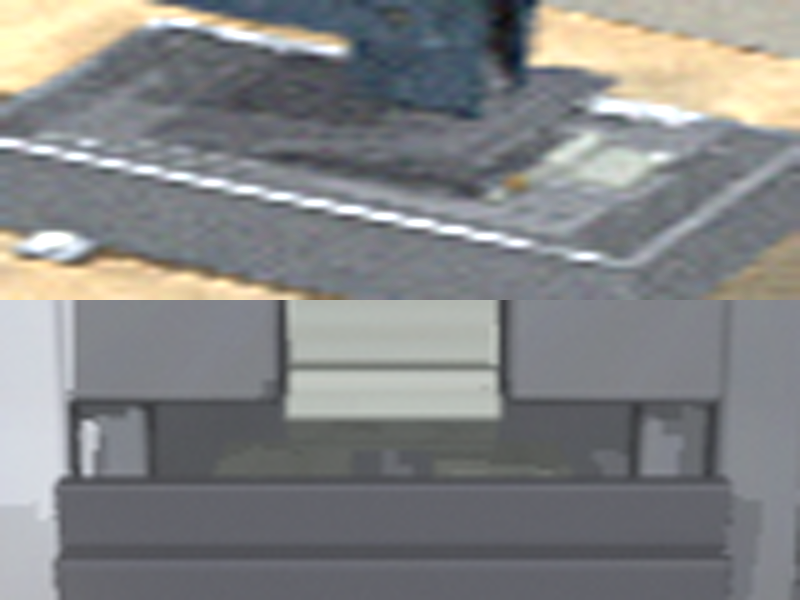

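View pics/s7c.png

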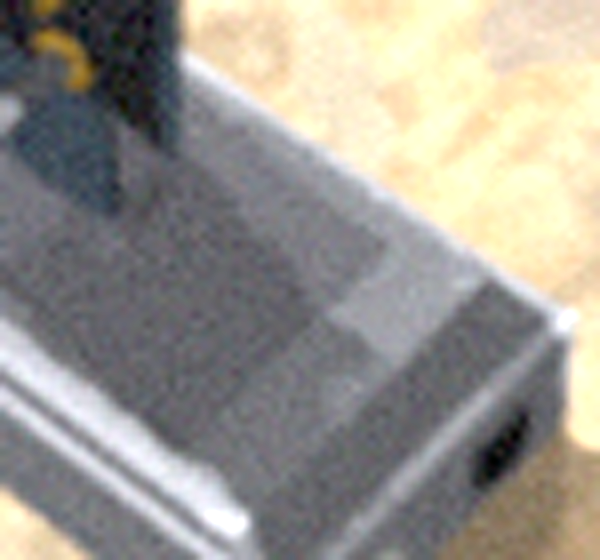

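>>> jog_arm(
  deltas=[
    [[0.0005,0,0.001,0,0.0],[0.001,0,0.002,0,0.0],[0.0015,0,0.003,0,0.0],[0.002,0,0.004,0,0.0],[0.0025,0,0.005,0,0.0],[0.0028,0,0.006,0,0.0],[0.0028,0,0.006,0,0.0]],
  ],
)

```text
time_s: 10.58
ee_pos: [549.9, 145.8, 81.0]
ee_rot: [180.0, 0.0, 5.5]
force: [4.4, 1.1, -0.1]
gripper_width: 12.0
```

```bash
python3 snap.py wrist:w8 side:d8; python3 - <<'E'
import cv2,numpy as np
a=cv2.imread("pics/d8.png")[170:215,262:332];a=cv2.convertScaleAbs(cv2.resize(a,(800,300),interpolation=cv2.INTER_CUBIC),alpha=1.8)
b=cv2.imread("pics/w8.png")[165:225,205:365];b=cv2.resize(b,(800,300),interpolation=cv2.INTER_CUBIC)
cv2.imwrite("pics/m8.png",np.vstack([a,b]))
E
```

```text
10.6833 [549.8 145.9  81.1] [1.80e+02 4.00e-02 5.52e+00] [ 3.94 -0.28 -0.4 ] [ 0.03 -0.79 -0.02] 11.73095864141096
```

View pics/m8.png

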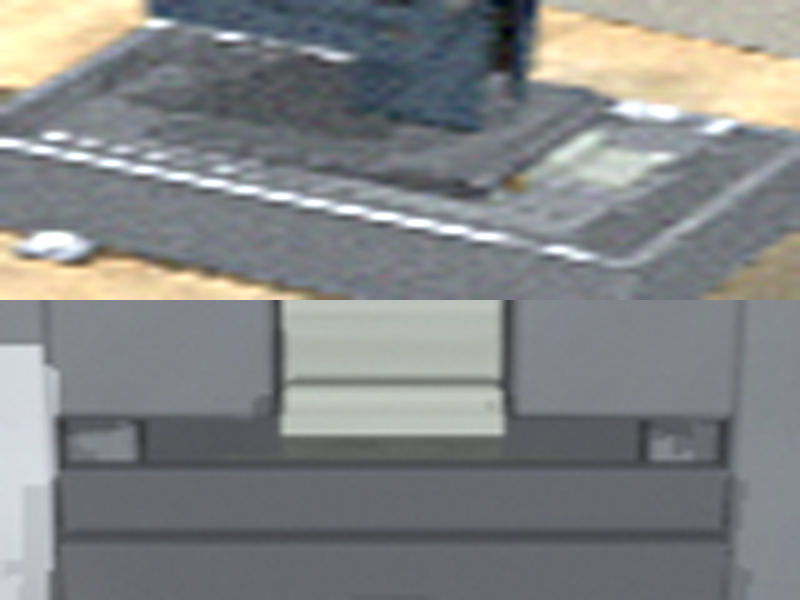

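>>> jog_arm(
  deltas=[
    [[0.0005,0,0.001,0,0.0],[0.001,0,0.002,0,0.0],[0.0015,0,0.003,0,0.0],[0.002,0,0.004,0,0.0],[0.0025,0,0.005,0,0.0],[0.0025,0,0.005,0,0.0]],
  ],
)

```text
time_s: 11.18
ee_pos: [550.8, 145.9, 76.1]
ee_rot: [180.0, 0.2, 5.5]
force: [-2.9, -0.3, 3.5]
gripper_width: 12.2
```

```bash
python3 snap.py wrist:w9 side:d9; python3 - <<'E'
import cv2,numpy as np
a=cv2.imread("pics/d9.png")[170:215,262:332];a=cv2.convertScaleAbs(cv2.resize(a,(800,300),interpolation=cv2.INTER_CUBIC),alpha=1.8)
b=cv2.imread("pics/w9.png")[165:225,205:365];b=cv2.resize(b,(800,300),interpolation=cv2.INTER_CUBIC)
cv2.imwrite("pics/m9.png",np.vstack([a,b]))
E
```

```text
11.2833 [550.8 145.9  76.1] [179.98   0.23   5.52] [-3.49 -0.25  4.81] [-0.    0.63 -0.04] 11.936484477487069
```

View pics/m9.png

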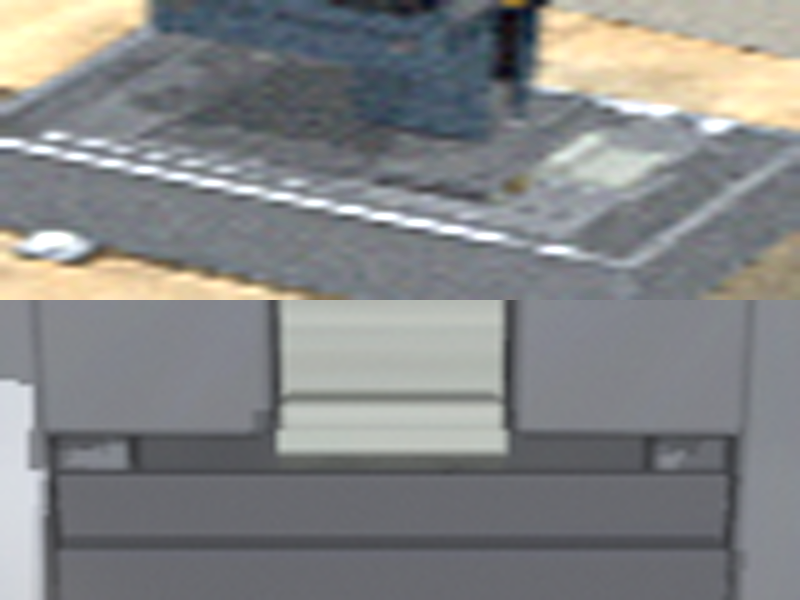

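```bash
python3 snap.py scene:s9; python3 - <<'E'
from ov import *
A=lambda u,v:(205+u/5,165+(v-300)/5)
# rear-left/right edge corners, plate corners
for tw,tcp,o4,cat in (("w7",(549.3,145.8,88.4),[(60,482),(728,482),(60,559),(728,559)],None),("w8",(549.8,145.9,81.1),[(60,467),(728,467),(60,541),(728,541)],None),("w9",(550.8,145.9,76.1),[(55,473),(729,473),(55,547),(729,547)],None)):
  w=pickle.load(open(tw+".pkl","rb"))
  obs=[(A(*o4[0]),(49,36.2,3)),(A(*o4[1]),(49,-36.2,3)),(A(*o4[2]),(42,36.2,7)),(A(*o4[3]),(42,-36.2,7))]
  for t in (0,4,8,12):
   f=lambda p:np.concatenate([pj(w,pose([p[0],p[1],p[2],t],5.5+p[3])[0].apply(q)+np.array(p[:3]))-np.array(uv) for uv,q in obs])
   k=least_squares(f,[536,145,53,0]);Rm,o=pose([*k.x[:3],t],5.5+k.x[3]); g=Rm.inv().apply(np.array(tcp)-o)
   a=np.radians(5.55);T=lambda q:(lambda d:np.round([d[0]*np.cos(a)+d[1]*np.sin(a),-d[0]*np.sin(a)+d[1]*np.cos(a),d[2]],1))(Rm.apply(q)+o-np.array([533.9,143.84,0]))
   print(tw,t,k.fun.round(1)[[1,5]],'tcp in cover',g.round(1),'lip T',T([-58,0,1.5]),'front',T([-49,0,3]),'rear T',T([49,0,1.5]))
ov("w9",obs,"s9",(235,305,225,285),(0,3,6,9),"pics/ov9s.png",gain=2,x0=[530,145,45,0])
# tray check in w9
w=pickle.load(open("w9.pkl","rb"))
for n,uv,z in (("noseL",A(277,453),47),("noseR",A(508,453),47),("openL",A(36,433),50),("openR",A(747,433),50)): print(n,bp(w,*uv,z).round(1))
E
```

```text
11.3333 [550.9 145.9  76.1] [179.98   0.23   5.52] [-3.9   0.37  4.68] [0.02 0.71 0.  ] 12.519938001529173
w7 0 [ 0.5 -0.5] tcp in cover [19.6  0.4 25.9] lip T [-62.1   0.1  64. ] front [-53.1   0.1  65.5] rear T [44.9  0.1 64. ]
w7 4 [ 0.4 -0.4] tcp in cover [21.2  0.4 27.7] lip T [-61.6   0.1  56.8] front [-52.8   0.1  58.9] rear T [45.1  0.1 64.2]
w7 8 [ 0.3 -0.3] tcp in cover [22.8  0.4 29.3] lip T [-60.7   0.1  49.6] front [-52.    0.1  52.3] rear T [45.3  0.1 64.5]
w7 12 [ 0.3 -0.3] tcp in cover [24.6  0.4 30.8] lip T [-59.2   0.1  42.5] front [-50.7   0.1  45.9] rear T [45.5  0.1 64.8]
w8 0 [ 0.2 -0.2] tcp in cover [18.   0.5 26.7] lip T [-60.    0.1  55.9] front [-51.    0.1  57.4] rear T [47.   0.  55.9]
w8 4 [ 0.1 -0.1] tcp in cover [19.6  0.5 28.6] lip T [-59.5   0.1  48.7] front [-50.6   0.1  50.8] rear T [47.2  0.  56.1]
w8 8 [ 0. -0.] tcp in cover [21.3  0.5 30.4] lip T [-58.5   0.1  41.5] front [-49.8   0.1  44.2] rear T [47.5  0.  56.4]
w8 12 [-0.  0.] tcp in cover [23.2  0.5 32. ] lip T [-57.    0.1  34.4] front [-48.5   0.1  37.7] rear T [47.6  0.  56.6]
w9 0 [ 0.1 -0.1] tcp in cover [18.4  0.2 25. ] lip T [-59.4   0.3  52.6] front [-50.4   0.2  54.1] rear T [47.6  0.2 52.6]
w9 4 [ 0. -0.] tcp in cover [19.9  0.2 26.9] lip T [-58.9   0.3  45.4] front [-50.    0.2  47.5] rear T [47.8  0.2 52.8]
w9 8 [-0.1  0.1] tcp in cover [21.5  0.2 28.6] lip T [-57.9   0.3  38.2] front [-49.2   0.2  40.9] rear T [48.   0.2 53.1]
w9 12 [-0.1  0.1] tcp in cover [23.2  0.2 30.2] lip T [-56.4   0.3  31.1] front [-47.9   0.2  34.4] rear T [48.2  0.2 53.4]
noseL [580.6 161.5  47. ]
noseR [583.1 135.7  47. ]
openL [581.1 187.8  50. ]
openR [588.6 110.2  50. ]
```

View pics/ov9s.png

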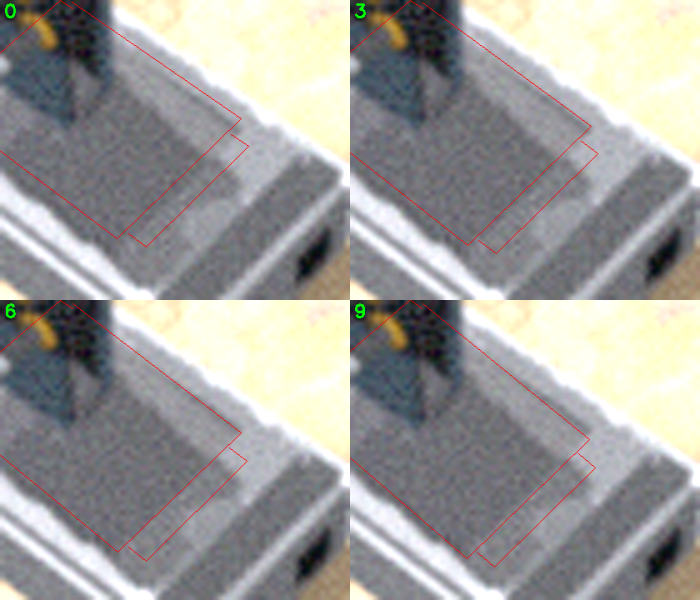

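>>> jog_arm(
  deltas=[
    [[0.0003,0,0.001,0,0.0],[0.0006,0,0.002,0,0.0],[0.001,0,0.003,0,0.0],[0.001,0,0.004,0,0.0],[0.001,0,0.004,0,0.0]],
  ],
  grip_force=6,
)

```text
time_s: 11.75
ee_pos: [553.0, 146.1, 72.8]
ee_rot: [180.0, 0.1, 5.5]
force: [-3.3, -0.1, 6.4]
gripper_width: 11.8
```

>>> jog_arm(
  deltas=[
    [[0.0003,0,0.001,0,0.0],[0.0003,0,0.002,0,0.0],[0.0003,0,0.003,0,0.0],[0.0003,0,0.003,0,0.0]],
  ],
)

```text
time_s: 12.08
ee_pos: [554.2, 146.3, 69.7]
ee_rot: [180.0, -0.0, 5.5]
force: [-0.5, 0.6, 4.1]
gripper_width: 11.9
```

```bash
python3 snap.py wrist:w10; python3 - <<'E'
import cv2,numpy as np
b=cv2.imread("pics/w10.png")[155:225,200:370];b=cv2.resize(b,None,fx=4.7,fy=4.7,interpolation=cv2.INTER_CUBIC)
cv2.imwrite("pics/m10.png",b)
E
```

```text
12.1333 [554.1 146.2  69.7] [ 1.80e+02 -4.00e-02  5.52e+00] [-0.3  -0.21  3.67] [-0.05  0.17 -0.02] 12.029797320723409
```

View pics/m10.png

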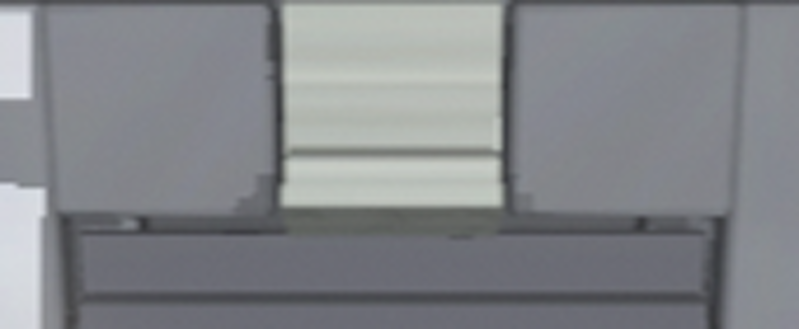

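>>> jog_arm(
  deltas=[
    [[0,0,0.001,0,0.0],[0,0,0.002,0,0.0],[0,0,0.003,0,0.0],[0,0,0.003,0,0.0]],
  ],
)

```text
time_s: 12.47
ee_pos: [554.8, 146.3, 67.3]
ee_rot: [-180.0, -0.1, 5.5]
force: [-0.3, -1.4, 7.9]
gripper_width: 11.8
```

```bash
python3 snap.py wrist:w11 side:d11; python3 - <<'E'
import cv2,numpy as np
b=cv2.imread("pics/w11.png")[155:225,200:370];b=cv2.resize(b,(800,300),interpolation=cv2.INTER_CUBIC)
a=cv2.imread("pics/d11.png")[170:215,262:332];a=cv2.convertScaleAbs(cv2.resize(a,(800,300),interpolation=cv2.INTER_CUBIC),alpha=1.8)
cv2.imwrite("pics/m11.png",np.vstack([a,b]))
E
```

```text
12.5667 [554.7 146.3  67.3] [-1.80e+02 -1.20e-01  5.53e+00] [-0.61 -0.37  8.32] [-0.1   0.22 -0.04] 12.183598954309414
```

View pics/m11.png

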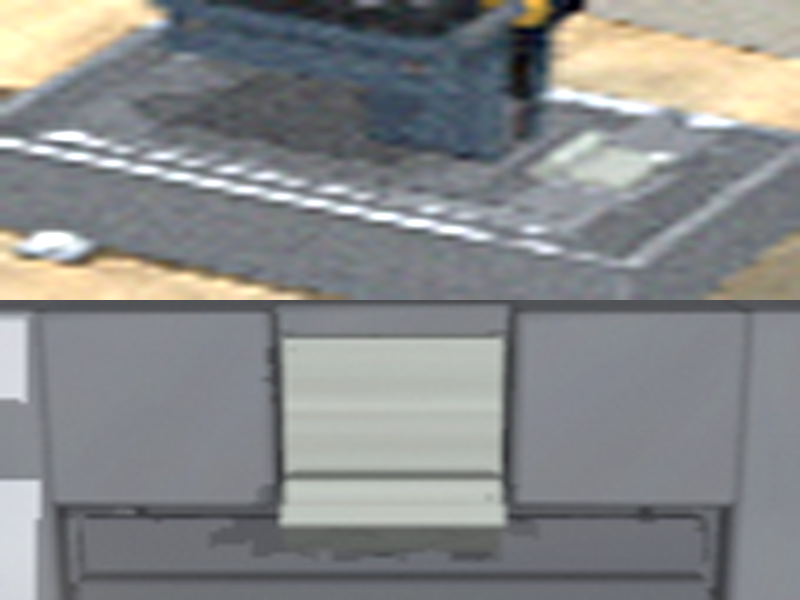

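>>> jog_arm(
  deltas=[
    [[0,0,-0.001,0,0.0],[0,0,-0.002,0,0.02],[0,0,-0.002,0,0.03],[0,0,-0.002,0,0.03],[0,0,-0.002,0,0.03],[0,0,-0.002,0,0.03],[0,0,-0.01,0,0.03],[0,0,-0.04,0,0.03],[0,0,-0.08,0,0.03],[0,0,-0.12,0,0.03],[-0.03,0,-0.15,0,0.03],[-0.06,0,-0.15,0,0.03],[-0.06,0,-0.15,0,0.03],[-0.06,0,-0.15,0,0.03]],
  ],
)

```text
time_s: 13.73
ee_pos: [493.2, 140.4, 217.7]
ee_rot: [-180.0, -0.1, 5.5]
force: [0.6, 0.4, 0.2]
gripper_width: 30.2
```

```bash
python3 snap.py wrist:w12 scene:s12 side:d12; python3 - <<'E'
import cv2,numpy as np
b=cv2.imread("pics/w12.png")[60:280,180:380];b=cv2.resize(b,(545,600),interpolation=cv2.INTER_CUBIC)
a=cv2.imread("pics/s12.png")[190:310,180:310];a=cv2.resize(a,(255,300),interpolation=cv2.INTER_CUBIC)
d=cv2.imread("pics/d12.png")[160:235,260:335];d=cv2.resize(d,(255,300),interpolation=cv2.INTER_CUBIC)
cv2.imwrite("pics/m12.png",np.hstack([b,np.vstack([a,d])]))
E
```

```text
13.8833 [494.9 140.5 216.2] [ 1.7999e+02 -1.0000e-02  5.5200e+00] [0.44 0.75 0.09] [-0.03 -0.   -0.02] 30.357596764548024
```

View pics/m12.png

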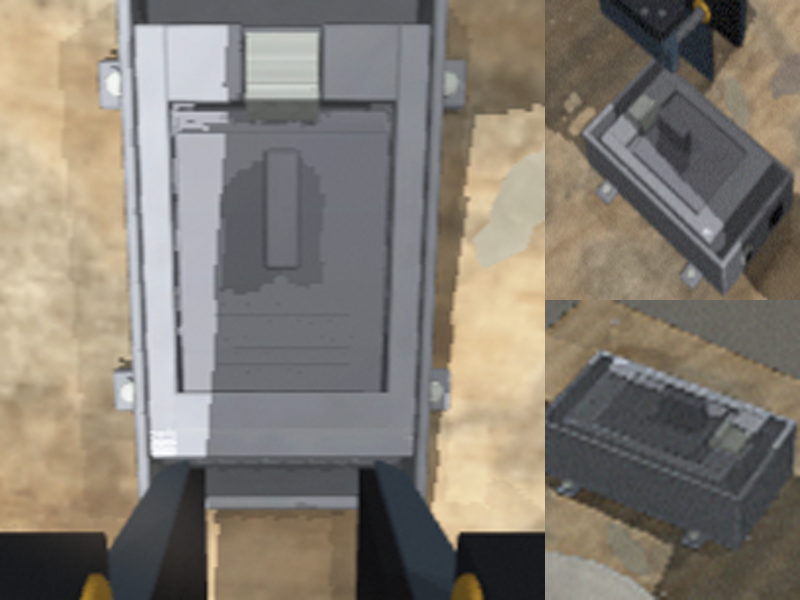

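```bash
python3 - <<'E'
import pickle
from h import *
w=pickle.load(open("w12.pkl","rb"));a=np.radians(5.55)
for n,u,v,z in (("plate rear L",178,131,50),("plate rear R",389,131,50),("plate front L",180,392,50),("plate front R",387,392,50),("nose L",246,118,48),("nose R",320,118,48),("tray rear L",170,103,50),("tray rear R",396,103,50)):
    d=bp(w,180+u/2.725,60+v/2.727,z)-[533.9,143.84,0];print(n,np.round([d[0]*np.cos(a)+d[1]*np.sin(a),-d[0]*np.sin(a)+d[1]*np.cos(a)],1))
E
```

```text
plate rear L [40.9 35.2]
plate rear R [ 40.9 -36. ]
plate front L [-49.9  37.2]
plate front R [-49.9 -38.1]
nose L [45.2 12.3]
nose R [ 45.2 -12.7]
tray rear L [49.9 37.6]
tray rear R [ 49.9 -38. ]
```

```bash
python3 -c "
from workcell import env
print(env.job_done())"
```

```text
the job is handed in; nothing more can be done
None
```

The cover is back on the power pack: it lies flat, its lip is under the bridge and the catch is sprung out over its rear edge. I handed it in at about 14 s of the 58 s allowed; the hand-in gives no verdict.

**How it went**
- The cover did not tilt by itself in a light grip, so I lowered its rear edge onto the top of the catch. That tilted it about 12°.
- I slid the lip forward under the bridge and felt contact at about 3 N, rising to 5.6 N.
- I pivoted the cover down along the arc and pressed. The highest press force I read was 8 N, against the limits of 15 and 25 N.
- From the pictures, the tray sits within about 1–3 mm of its middle place, and contact came where that predicted.

**Last checks**
- In the final wrist picture the catch tip is at x 45.2 mm in the tray's frame; fully out is 45. It overlaps the cover's rear edge.
- The visible plate spans x −49.9 to 40.9 mm, about its nominal 91 mm length, and sits centred in the opening.
- The gripper is open and well clear of everything, with wrist force back to about zero.

**Limits of these checks**
- Flatness was judged from the pictures only.
- Forces were read at the end of each move, so a brief peak between readings could have been missed.
- I did not measure the bottle and moulds again; the arm never came near them.

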